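Offer up a freshly pressed cover to its housing

ROBOT

A 6-joint arm with a two-finger parallel gripper is mounted at the origin on the work surface; the furniture and walls round the work are solid. World frame = base frame: x ahead of the robot, y to its left, z up, the work surface at z = 0. Lengths are in mm, angles in rad, forces in N, time in s.
With the tool pointing down it reaches from about 300 to 750 mm from the base axis. Payload 8.5 kg.
Tool frame: the origin (TCP) lies where the fingers leave the gripper's body, on its centre line; the fingertips stand 64 mm ahead of it and the grasp point (between the pads) lies 45 mm ahead of it; z points along the fingers, y is the line along which they close (so a half turn about z gives the same grasp; the last joint's range is limited). The gripper opens to 88 mm and grips with 3 to 60 N. Pads are 18 mm wide; open, the fingers measure 123 mm over their backs; the gripper's body (75 mm by 187 mm) begins 45 mm behind the grasp point.
Start: joints at [-1.44, 0.381, 1.297, -0, 1.464, -0.215], TCP at [186.416, -517.426, 302.748] pointing down, gripper open.
Joint ranges: [-3.11, 3.11], [-0.89, 2.33], [0.22, 2.48], [-1.42, 4.56], [0.17, 2.85], [-2.88, 2.88]. Speed limits (rad/s): [2.39, 2.39, 3.14, 3.14, 3.14, 3.14].

INTERFACE

Orientations are given as a unit quaternion [x, y, z, w].
In Python, from bench import ctrl gives the robot as it stands. The module is installed in compiled form; this text tells all that it offers.
- The arm moves only by the tool move_arm, never from a script. Its argument "rows" is a list of rows, each a list of 2 entries, a list of its own where there are three numbers: the shift along the tool's x, y, z in cm, then the turn, a rotation vector about the tool's x, y, z in rad. In form: [[[dx, dy, dz], [ax, ay, az]], ...]. A call has 1 to 12 rows; each row shifts and turns the commanded pose from where the row before left it, along the tool's axes as they then stand; what a row does not reach is not made up. A row lasts 1/8 s, in which the tool goes at most 62.5 mm and 10.7 degrees, less where a joint would pass 70% of its speed; a pose out of reach is approached as far as the arm can. A call is refused whole if a number of a shift passes 6.25 or a number of a turn 0.188, either way. A call with a gripper value outside its range is refused whole. "grip" is the opening in per cent of the stroke, from 0 (shut) to 100 (fully open), set as the call begins (left out, the last holds). The fingers move at their own pace and stop on an object; "newtons" is the grip in N (left out, the last holds). Time passes only in rows, so rows that do not move let the fingers close. It gives the time, the measured TCP pose, the force, the opening and the grip force at its end, in the units of the state.
- ctrl.get_state(): the state, without advancing time (a new reading comes with each control period).
- ctrl.snapshot(name): name is "scene" or "side" or "wrist"; returns a dict with "pixels" (384x512x3 uint8, red, green, blue), "depth" (384x512 float32, mm along the optical axis (not along the pixel's ray), 0 where there is no reading), "fx", "fy", "cx", "cy" (pixels), "k1" (the pictures are not rectified: a ray, as slopes to the right and down, at radius r is drawn at 1 + k1 r^2 times it, then the intrinsics apply), "xyz" and "orientation" of the camera in the world. Camera axes: x right, y up, looking along -z (the intrinsics and any distortion apply to the point x, -y, -z); pixel columns grow to the right and rows downward; lengths in mm; the calibration is good to about 2 mm. A picture is of the moment at which its call begins.
- ctrl.sign_off(): hands the job in; it is judged then, once.
The state is a dict: "time_s": time; "qpos": joint angles; "qd": joint speeds; "effort": joint torques, N m; "tool_pos": TCP position; "ee_rot": TCP orientation; "contact_force": force on the tool from outside, world axes, zero at the start; "moment": the same for the moment, N m; "gripper_width": finger opening in mm; "grasp_force": force on a finger pad.
Only numpy, scipy, OpenCV 4.12 (cv2) and the standard library are available. Lean on these libraries where they do the work, as an engineer would, in place of code of your own. Each camera call takes 0.05 s, during which the arm holds its last target. There are 200 camera calls.

TASK

Lift the freshly pressed aluminium cover up out of the open forming die and offer it up to the housing that is clamped in the blue vice: its hood over the upright card, all four of its holes over the housing's four threaded holes (it matches only one way round). Finish while holding it there, level and still, hovering about 1 cm above the black gasket, so that I can start the screws; the gasket is only laid on, so the cover must not touch the housing, gasket or card at any time, and nothing carries it but the gripper. Leave the other things on the bench where they are.

Things in the scene. Friction and masses are not known exactly. Their poses are not given: they have to be found in the camera images.
- cover: Pressed aluminium cover, about 160 g, lying right way up in the die: flange 90 (its x) by 110 (its y) by 4 mm with a raised hood in the middle. Origin: centre of the flange's underside, z up through the hood. Four 12 mm holes at (x, y) = (34, 44), (34, -44), (-34, -44), (-34, 20) mm, called 0 to 3: three in corners, hole 3 moved 24 mm in from its corner along the long edge
- hood_top (a point): centre of the top of the cover's hood, 36 mm above the flange's underside; axes as the cover's. The hood is a hollow upright box, open below, 36 mm wide in x and 64 mm long in y (inside 30 by 58 mm, 33 mm deep from the underside); grip it across its 36 mm width
- cover_hole0 (a point): centre of the cover's hole 0, at the flange's underside
- cover_hole1 (a point): centre of the cover's hole 1, at the flange's underside
- cover_hole2 (a point): centre of the cover's hole 2, at the flange's underside
- cover_hole3 (a point): centre of the cover's hole 3 (the one moved in from its corner), at the flange's underside
- die: Lower half of a forming die, fixed: dark steel block 140 (x) by 164 (y) by 18 mm on four 8 mm rubber feet, with clamping ears (198 mm over them in y), under a bright nest plate whose top is 32 mm above the bench. The cover lies in its 93 by 113 mm pocket, x and y as the die's, underside 26 mm above the bench. Two guide pillars, 12 mm thick, at (54.5, +-66.5) mm, tops 72 mm up. Origin: centre of its underside on the bench, z up
- form_top (a point): centre of the top of the die's male form, 53 mm above the bench: a steel block 25 (x) by 53 (y) mm that stands up inside the cover's hood, so that the cover must rise 27 mm straight up to come clear
- housing: Open aluminium housing, fixed in the vice's jaws. On top a flange of the cover's size, 90 (x) by 110 (y) by 6 mm, its top 44 mm above the origin and 66 mm above the bench, with four 4 mm threaded holes in the cover's pattern, and round the opening a black gasket 2 mm thick. Origin: on the bottom, under the centre of the flange, z up; the cover fits with its x and y along the housing's
- card_top (a point): middle of the top edge of the green circuit card that stands upright in the housing's opening, 19 mm above the gasket's top; the card is 34 mm wide in y and, with its parts, 11 mm thick in x; the cover's hood goes over it
- gasket_top (a point): centre of the housing's opening, level with the top of the gasket; 68 mm above the bench; axes as the housing's
- thread0 (a point): housing's threaded hole for the cover's hole 0, at the flange's top, (34, 44) mm from its centre
- thread1 (a point): threaded hole for hole 1, (34, -44) mm
- thread2 (a point): threaded hole for hole 2, (-34, -44) mm
- thread3 (a point): threaded hole for hole 3, (-34, 20) mm
- vice: Small blue circuit-board vice, 155 (x) by 85 (y) by 46 mm, fixed on 8 mm rubber feet, its crank at the -x end; holds the housing, whose centre lies 25.5 mm to +x of its origin (centre of the underside)
- green_pen: bystander: green pen, 142 mm long, lying to the right; origin at the centre of its underside
- side_cutters: bystander: side cutters with red handles, 121 mm long, lying between die and vice; origin at the centre of its underside
- solder_spool: bystander: spool of solder, 58 mm in diameter, 52 mm high, at the back in the middle; origin at the centre of its underside

How it is judged (in metres and radians):
On the way:
1. the cover has been lifted out of the die, held by the gripper and clear of the male form (z of cover in the frame of die above 0.055 m and contact force between the fingers and cover above 1 N and contact force between cover and die below 0.1 N and angle between cover's own z axis and vertical below 0.3 rad), for 0.1 s.
At the end, for the whole second after the job is handed in: The gripper still holds the cover, right way up (within 5 degrees of level) and still, its underside 3 to 20 mm above the gasket, touching neither housing nor vice, with each of its four 12 mm holes centred within 4 mm of its threaded hole, so that the whole thread shows through it (horizontal distance between cover_hole0 and thread0 below 0.004 m and horizontal distance between cover_hole1 and thread1 below 0.004 m and horizontal distance between cover_hole2 and thread2 below 0.004 m and horizontal distance between cover_hole3 and thread3 below 0.004 m and z of cover in the frame of gasket_top between 0.003 and 0.02 m and angle between cover's own z axis and vertical below 0.09 rad and linear speed of cover below 0.015 m/s and contact force between the fingers and cover above 1 N and contact force between cover and housing below 0.1 N and contact force between cover and vice below 0.1 N); the arm keeps its last pose, push and grip.
It fails at once if the cover touches the housing, its gasket or its card (contact force between cover and housing above 0.3 N).
It fails at once if another thing on the bench is shifted by more than 3 cm (distance of any of green_pen, side_cutters, solder_spool from where it was at the start of the episode above 0.03 m).
It also fails if it takes over 45 s, if anything falls off the work surface, if the arm or the gripper's body presses on something with over 40 N, if the wrist force passes 120 N, or if a joint passes its speed limit or range.

## Working session

There is one attempt and no reset: what is moved stays moved. The work goes in short steps, Python scripts to look and compute and a tool call to move; the robot and the scene stay as the last step left them, time stands still between calls to the robot, and variables do not carry over. Pictures are saved under pics/ and viewed, at most 10 in all, crops included, and the job is handed in when it is done.

Besides the shell and the picture viewer there is one more tool, called after "Call:" as name(argument=value, ...), one argument or row to a line, values as JSON. move_arm: Moves the arm, as the interface text tells. Its arguments: {"type":"object","properties":{"rows":{"type":"array"},"grip":{"type":"number"},"newtons":{"type":"number"}},"required":["rows"]}

```bash
mkdir -p pics; cat > h.py <<'E'
import numpy as np,cv2,pickle
from scipy.spatial.transform import Rotation as R
def snap(n,tag):
    from bench import ctrl
    s=ctrl.snapshot(n); pickle.dump(s,open(f'pics/{tag}.pkl','wb')); cv2.imwrite(f'pics/{tag}.png',cv2.cvtColor(s['pixels'],cv2.COLOR_RGB2BGR)); return s
def load(t): return pickle.load(open(f'pics/{t}.pkl','rb'))
def rays(s,uv):
    uv=np.asarray(uv,float).reshape(-1,2); d=np.c_[(uv[:,0]-s['cx'])/s['fx'],(uv[:,1]-s['cy'])/s['fy']]
    p=d.copy()
    for _ in range(20): p=d/(1+s['k1']*(p**2).sum(1,keepdims=True))
    return R.from_quat(s['orientation']).apply(np.c_[p[:,0],-p[:,1],-np.ones(len(p))])
def plane(s,uv,z):
    r=rays(s,uv); o=np.array(s['xyz']); return o+r*((z-o[2])/r[:,2])[:,None]
def cloud(s):
    v,u=np.mgrid[0:384,0:512]; r=rays(s,np.c_[u.ravel(),v.ravel()]); 
    return (np.array(s['xyz'])+r*s['depth'].reshape(-1,1)).reshape(384,512,3)
def proj(s,P):
    q=R.from_quat(s['orientation']).inv().apply(np.atleast_2d(P)-np.array(s['xyz'])); a=np.c_[q[:,0],-q[:,1]]/-q[:,2:]
    a=a*(1+s['k1']*(a**2).sum(1,keepdims=True)); return a*[s['fx'],s['fy']]+[s['cx'],s['cy']]
E
python3 - <<'E'
from h import *
a=[]
for n in('scene','side','wrist'):
    s=snap(n,n+'0'); print(n,np.round(s['xyz'],1),np.round(s['orientation'],3),s['fx'],s['k1']); a.append(s['pixels'])
cv2.imwrite('pics/both.png',cv2.cvtColor(cv2.resize(np.vstack([np.hstack(a[:2]),np.hstack([a[2],a[2]*0])]),(800,600),interpolation=cv2.INTER_AREA),cv2.COLOR_RGB2BGR))
from bench import ctrl
print(ctrl.get_state())
E
```

```text
scene [1287.  -729.9  880.2] [0.399 0.187 0.376 0.815] 464.81466859539086 0.028412764327517357
side [ 548.4 -906.2  736.2] [0.445 0.012 0.027 0.895] 417.1393975742249 0.013580353547715921
wrist [ 249.3 -493.8  384.6] [-0.108  0.076 -0.57   0.811] 273.98412364040314 -0.01653034135541645
{'time_s': 0.15, 'qpos': array([-1.44031316e+00,  3.81056839e-01,  1.29801407e+00, -5.59493314e-05,
        1.46356584e+00, -2.15302466e-01]), 'qd': array([-0.00016939, -0.00221681, -0.0023983 ,  0.00110363,  0.00046617,
       -0.00059044]), 'effort': array([ 1.03243888e-04, -4.38082802e+01, -2.24615085e+01,  7.12495716e-02,
        3.43711500e-02, -1.06425048e-04]), 'tool_pos': array([ 186.38372145, -517.31599514,  302.29566678]), 'ee_rot': array([ 9.85090578e-01,  1.72035696e-01, -5.65418115e-06, -5.22757691e-04]), 'contact_force': array([-0.36912874,  0.54093341, -0.30867481]), 'moment': array([ 0.00499824, -0.04447564, -0.04697331]), 'grasp_force': 0.0, 'gripper_width': 88.01163691364279}
```

View pics/both.png

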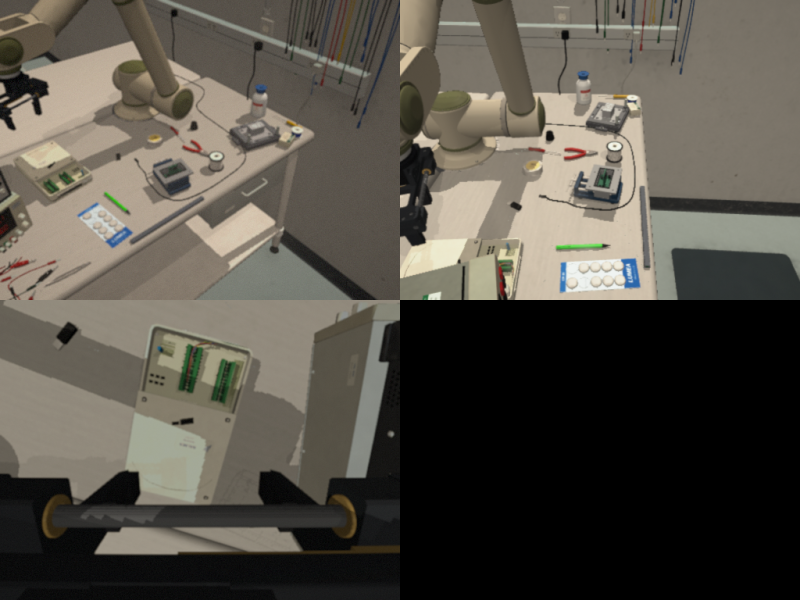

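The scene picture shows the die at about (325,170) full-size pixels and the vice at (218,224). In the side picture they are at (262,147) and (258,230). The wrist camera sees neither of them.

```bash
python3 - <<'E'
from h import *
a,b=load('scene0'),load('side0')
A,B=cloud(a),cloud(b)
for s,C,l in((a,A,[(325,165),(218,222),(325,185)]),(b,B,[(265,140),(258,228),(262,160)])):
    for u,v in l: print(u,v,np.round(C[v,u]))
def crop(s,x,y,w,h): return cv2.resize(s['pixels'][y:y+h,x:x+w],(400,300),interpolation=cv2.INTER_CUBIC)
im=np.vstack([np.hstack([crop(a,280,140,80,60),crop(a,180,190,80,60)]),np.hstack([crop(b,225,115,80,60),crop(b,215,200,80,60)])])
cv2.imwrite('pics/crop.png',cv2.cvtColor(im,cv2.COLOR_RGB2BGR))
E
```

```text
325 165 [531. 201.  63.]
218 222 [ 519. -203.   55.]
325 185 [570. 163.  27.]
265 140 [512. 205.  66.]
258 228 [ 511. -172.   47.]
262 160 [506. 152.  26.]
```

View pics/crop.png

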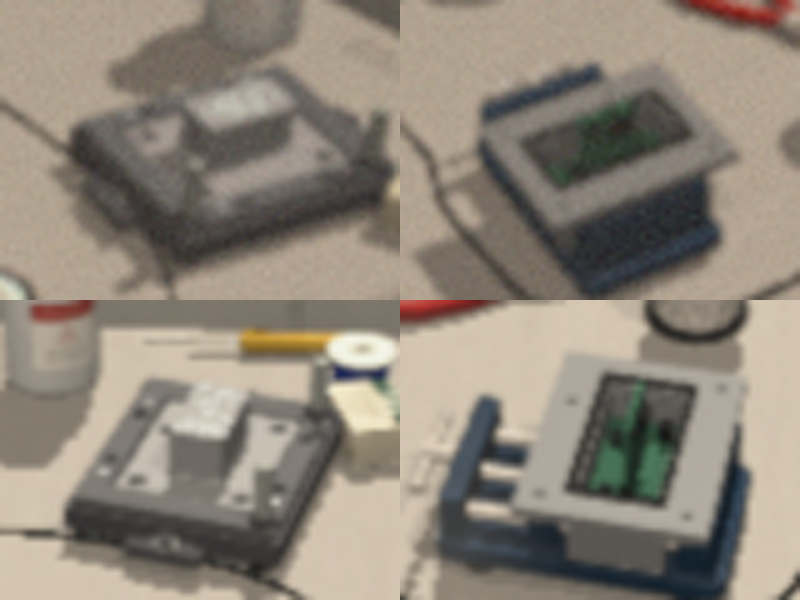

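```bash
cat >> h.py <<'E'
def corners(): pass
E
python3 - <<'E'
from h import *
w=load('wrist0'); T=R.from_quat([9.85090578e-01,1.72035696e-01,0,0]); p=np.array([186.38,-517.3,302.3])
print('cam in tool',T.inv().apply(np.array(w['xyz'])-p), 'look in tool',T.inv().apply(R.from_quat(w['orientation']).apply([[0,0,-1],[1,0,0]])))
print(w['fx'],w['cx'],w['cy'],T.as_matrix())
# yaw from depth points above: housing flange z 60..72 ; die
for n in('scene0','side0'):
    s=load(n); C=cloud(s).reshape(-1,3)
    for nm,c,zr in(('flange',(515,-190),(60,74)),('hood',(520,205),(58,68)),('nest',(520,200),(22,36))):
        m=(np.hypot(C[:,0]-c[0],C[:,1]-c[1])<90)&(C[:,2]>zr[0])&(C[:,2]<zr[1])
        r=cv2.minAreaRect(C[m,:2].astype(np.float32)); print(n,nm,m.sum(),np.round(C[m].mean(0)),np.round(r[0]),np.round(r[1]),round(r[2],1))
E
```

```text
cam in tool [ 67.21692987  -0.79143544 -82.33971705] look in tool [[-2.60775159e-01 -2.41924862e-04  9.65399533e-01]
 [ 3.63122847e-04  9.99999873e-01  3.48682839e-04]]
273.98412364040314 254.7689223371081 188.006498915044 [[ 0.94080742  0.33894158  0.        ]
 [ 0.33894158 -0.94080742  0.        ]
 [ 0.          0.         -1.        ]]
scene0 flange 801 [ 524. -194.   66.] [ 521. -192.] [111.  93.] 80.9
scene0 hood 157 [520. 222.  62.] [521. 201.] [ 55. 122.] 9.8
scene0 nest 876 [525. 200.  30.] [515. 211.] [160. 140.] 74.5
side0 flange 1056 [ 520. -197.   67.] [ 520. -191.] [115.  90.] 80.8
side0 hood 151 [520. 218.  63.] [521. 199.] [ 52. 121.] 9.6
side0 nest 878 [514. 197.  31.] [513. 211.] [161. 140.] 74.6
```

Call:
move_arm(
  rows=[
    [[4.19,-1.84,0],[0,0,0]],
    [[4.19,-1.84,0],[0,0,0]],
    [[4.19,-1.84,0],[0,0,0]],
    [[4.19,-1.84,0],[0,0,0]],
    [[4.19,-1.84,0],[0,0,0]],
    [[4.19,-1.84,0],[0,0,0]],
    [[4.19,-1.84,0],[0,0,0]],
    [[4.19,-1.84,0],[0,0,0]],
    [[4.19,-1.84,0],[0,0,0]],
    [[4.19,-1.84,0],[0,0,0]],
  ],
)

```text
time_s: 1.4
tool_pos: [519.2, -201.1, 302.6]
ee_rot: [0.985, 0.172, -0.0, -0.0]
contact_force: [-0.4, -0.5, 0.5]
gripper_width: 88.2
grasp_force: 0.0
```

Call:
move_arm(
  rows=[
    [[0,0,1.4],[0,0,-0.1775]],
    [[0,0,1.4],[0,0,-0.1775]],
    [[0,0,1.4],[0,0,-0.1775]],
    [[0,0,1.4],[0,0,-0.1775]],
    [[0,0,1.4],[0,0,-0.1775]],
    [[0,0,1.3],[0,0,-0.1775]],
    [[0,0,0],[0,0,0]],
    [[0,0,0],[0,0,0]],
    [[0,0,0],[0,0,0]],
    [[0,0,0],[0,0,0]],
  ],
)

```text
time_s: 2.65
tool_pos: [518.3, -202.3, 220.1]
ee_rot: [0.762, 0.648, 0.0, 0.0]
contact_force: [-0.6, -0.7, -0.1]
gripper_width: 88.2
grasp_force: 0.0
```

```bash
python3 - <<'E'
from h import *
s=snap('wrist','wh1'); print(np.round(s['xyz'],1)); cv2.imwrite('pics/wh1b.png',cv2.resize(cv2.imread('pics/wh1.png'),(800,600),interpolation=cv2.INTER_CUBIC))
E
```

```text
[ 529.  -135.4  302.5]
```

View pics/wh1b.png

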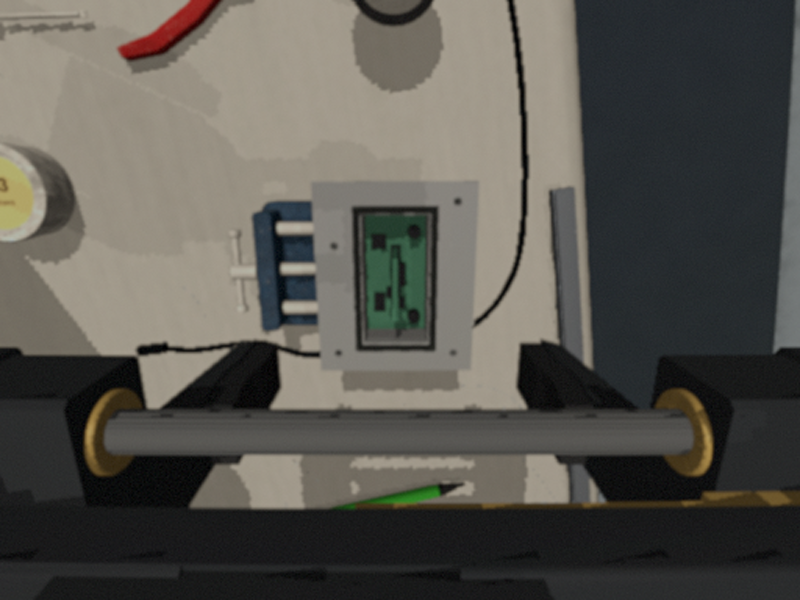

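The wrist view shows the housing with four threads. In 800 px coordinates they are 0 at (458,202), 3 at (334,246), 2 at (338,353) and 1 at (453,353). Hole 3's offset confirms the orientation. I'll take a second view from a shifted place to measure height.

Call:
move_arm(
  rows=[
    [[-2.5,2,0],[0,0,0]],
    [[-2.5,2,0],[0,0,0]],
    [[0,0,0],[0,0,0]],
    [[0,0,0],[0,0,0]],
    [[0,0,0],[0,0,0]],
  ],
)

```text
time_s: 3.32
tool_pos: [549.5, -257.2, 219.9]
ee_rot: [0.761, 0.649, -0.0, -0.0]
contact_force: [0.1, -0.7, 0.4]
gripper_width: 88.0
grasp_force: 0.0
```

```bash
cat >> h.py <<'E'
def blobs(s,uv,r=4,zoom=8,bright=None):
    """centroid of the dark spot nearest each guess"""
    g=cv2.cvtColor(s['pixels'],cv2.COLOR_RGB2GRAY).astype(np.float32); out=[]
    for u,v in uv:
        c=np.array([u,v],float)
        for _ in range(6):
            x0,y0=np.round(c).astype(int)
            p=g[y0-r:y0+r+1,x0-r:x0+r+1]; w=np.clip(np.median(p)-10-p,0,None)
            yy,xx=np.mgrid[-r:r+1,-r:r+1]; c=np.array([x0,y0])+[(w*xx).sum()/w.sum(),(w*yy).sum()/w.sum()]
        out.append(c)
    return np.array(out)
def tri(ss,uvs):
    P=[]
    for i in range(len(uvs[0])):
        A=0;b=0
        for s,uv in zip(ss,uvs):
            d=rays(s,uv[i])[0]; d/=np.linalg.norm(d); M=np.eye(3)-np.outer(d,d); A=A+M; b=b+M@np.array(s['xyz'])
        P.append(np.linalg.solve(A,b))
    return np.array(P)
PAT=np.array([[34,44],[34,-44],[-34,-44],[-34,20.]])
def fit(P,Q=PAT):
    P=P[:,:2]; a,b=P.mean(0),Q.mean(0); H=(Q-b).T@(P-a)
    th=np.arctan2(H[0,1]-H[1,0],H[0,0]+H[1,1]); M=np.array([[np.cos(th),-np.sin(th)],[np.sin(th),np.cos(th)]])
    t=a-M@b; return t,np.degrees(th),np.linalg.norm(Q@M.T+t-P,axis=1)
E
python3 - <<'E'
from h import *
a=load('wh1'); b=snap('wrist','wh2'); print(b['xyz'])
u=blobs(a,np.array([(458,202),(453,353),(338,353),(334,246)])/1.5625); print(u.round(1))
Pa=plane(a,u,66); print(Pa.round(1),fit(Pa))
g=proj(b,Pa); v=blobs(b,g); print(g.round(1),v.round(1))
Pb=plane(b,v,66); print(fit(Pb))
T=tri([a,b],[u,v]); print(T.round(1),fit(T))
E
```

```text
[ 560.17868835 -190.30123901  302.36296629]
[[292.5 128.5]
 [289.6 225.3]
 [216.2 225.5]
 [213.3 157.1]]
[[ 558.8 -152.4   66. ]
 [ 545.2 -239.4   66. ]
 [ 477.8 -228.7   66. ]
 [ 487.9 -165.5   66. ]] (array([ 518.36655201, -190.59026116]), np.float64(-8.999463622151238), array([0.02812019, 0.11627385, 0.09505078, 0.04362932]))
[[245.5  65.8]
 [246.7 173.6]
 [169.5 173.7]
 [163.2  97.7]] [[245.6  65.7]
 [246.6 173.4]
 [169.5 173.7]
 [163.4  97.6]]
(array([ 518.38767052, -190.50436677]), np.float64(-9.008564346294639), array([0.06079514, 0.06915609, 0.11734709, 0.12083368]))
[[ 558.9 -152.4   66.2]
 [ 545.1 -239.    66.9]
 [ 477.8 -228.7   66. ]
 [ 487.9 -165.5   65.8]] (array([ 518.36198999, -190.4766705 ]), np.float64(-8.956277309812538), array([0.09357998, 0.18631787, 0.09339901, 0.10565702]))
```

Call:
move_arm(
  rows=[
    [[4.06,-0.99,0],[0,0,0]],
    [[4.06,-0.99,0],[0,0,0]],
    [[4.06,-0.99,0],[0,0,0]],
    [[4.06,-0.99,0],[0,0,0]],
    [[4.06,-0.99,0],[0,0,0]],
    [[4.06,-0.99,0],[0,0,0]],
    [[4.06,-0.99,0],[0,0,0]],
    [[4.06,-0.99,0],[0,0,0]],
    [[4.06,-0.99,0],[0,0,0]],
    [[4.06,-0.99,0],[0,0,0]],
    [[4.06,-0.99,0],[0,0,0]],
    [[0,0,0],[0,0,0.113]],
  ],
)

```text
time_s: 4.88
tool_pos: [512.3, 202.9, 220.0]
ee_rot: [0.796, 0.605, 0.0, -0.0]
contact_force: [-0.0, -0.4, 0.4]
gripper_width: 88.1
grasp_force: 0.0
```

Call:
move_arm(
  rows=[
    [[0,0,0],[0,0,0]],
    [[0,0,0],[0,0,0]],
    [[0,0,0],[0,0,0]],
  ],
)

```text
time_s: 5.25
tool_pos: [513.5, 199.8, 219.8]
ee_rot: [0.797, 0.604, 0.0, 0.0]
contact_force: [0.8, 0.8, -0.2]
gripper_width: 88.2
grasp_force: 0.0
```

```bash
python3 - <<'E'
from h import *
s=snap('wrist','wd1'); print(np.round(s['xyz'],1)); cv2.imwrite('pics/wd1b.png',cv2.resize(cv2.imread('pics/wd1.png'),(800,600),interpolation=cv2.INTER_CUBIC))
E
```

```text
[531.5 265.1 302.2]
```

View pics/wd1b.png

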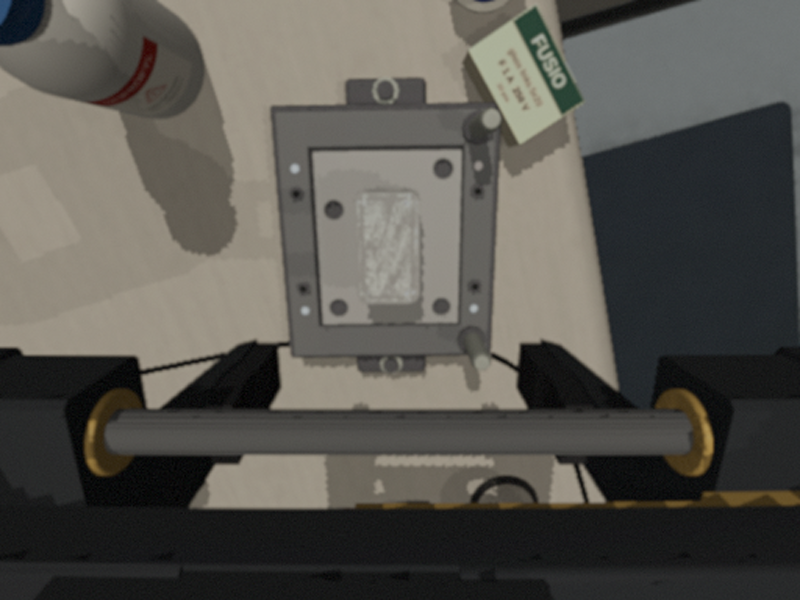

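The view shows the cover in the die. Its holes, in 800 px coordinates, are 0 at (444,169), 1 at (441,306), 2 at (339,307) and 3 at (334,209). The hood top is at about (390,247), and the pillars are on the right. I'll take a second place next.

Call:
move_arm(
  rows=[
    [[-2,1.5,0],[0,0,0]],
    [[-2,1.5,0],[0,0,0]],
    [[0,0,0],[0,0,0]],
    [[0,0,0],[0,0,0]],
    [[0,0,0],[0,0,0]],
  ],
)

```text
time_s: 5.92
tool_pos: [531.2, 154.2, 219.8]
ee_rot: [0.796, 0.605, -0.0, -0.0]
contact_force: [0.3, 0.8, -0.6]
gripper_width: 88.3
grasp_force: 0.0
```

```bash
python3 - <<'E'
from h import *
a=load('wd1'); b=snap('wrist','wd2'); print(b['xyz'])
u=blobs(a,np.array([(444,169),(441,306),(339,307),(334,209)])/1.5625,r=7); print(u.round(1))
Pa=plane(a,u,29); print(Pa.round(1),fit(Pa))
g=proj(b,Pa); v=blobs(b,g,r=7); print(g.round(1),v.round(1))
Pb=plane(b,v,29); print(fit(Pb))
T=tri([a,b],[u,v]); print(T.round(1),fit(T))
# hood top from depth and bright mask
for s in(a,b):
    C=cloud(s); z=C[...,2]; xy=C[...,:2]
    m=((np.linalg.norm(xy-np.array([518,211]),axis=2)<45)&(z>54)&(z<70)).astype(np.uint8)
    m=cv2.morphologyEx(m,cv2.MORPH_OPEN,np.ones((3,3))); print('hood z',np.median(z[m>0]),m.sum())
    ys,xs=np.nonzero(m); P=plane(s,np.c_[xs,ys],62)[:,:2]; r=cv2.minAreaRect(P.astype(np.float32)); print(P.mean(0),r)
E
```

```text
[549.23635382 219.57621378 302.18887352]
[[283.3 106.4]
 [281.9 195.6]
 [216.3 196.3]
 [212.9 133.1]]
[[559.8 264.4  29. ]
 [536.7 178.3  29. ]
 [470.7 195.9  29. ]
 [487.2 258.6  29. ]] (array([515.11492321, 230.09732815]), np.float64(-14.89860920285298), array([0.70752856, 0.52521943, 0.48092148, 0.44757225]))
[[252.6  62.3]
 [253.7 158.3]
 [185.7 159. ]
 [180.4  91.1]] [[252.3  61.3]
 [253.3 158. ]
 [185.5 158.9]
 [180.4  90. ]]
(array([515.06963618, 230.68249231]), np.float64(-14.935904252957283), array([0.96799612, 0.7762457 , 0.92535982, 0.74207258]))
[[559.4 264.5  33.8]
 [536.6 179.   31.3]
 [470.9 196.2  30.1]
 [488.2 258.8  33.3]] (array([515.30613688, 230.40722561]), np.float64(-14.984022282686023), array([0.36199086, 0.20886449, 0.53504205, 0.59668711]))
hood z 62.56865739389292 2607
[514.5943927  227.30869736] ((513.9737548828125, 227.47723388671875), (59.96336364746094, 35.40251922607422), 75.0629653930664)
hood z 62.46691203220658 3018
[514.85205353 227.39312069] ((514.4197387695312, 227.2249298095703), (59.42686080932617, 36.741336822509766), 75.25755310058594)
```

```bash
python3 - <<'E'
from h import *
from bench import ctrl
a,b=load('wd1'),load('wd2')
for s in(a,b):
    C=cloud(s); z=C[...,2]
    m=((np.linalg.norm(C[...,:2]-np.array([515,230]),axis=2)<43)&(z>56)&(z<70)).astype(np.uint8)
    m=cv2.morphologyEx(m,cv2.MORPH_OPEN,np.ones((3,3)))
    ys,xs=np.nonzero(m); P=plane(s,np.c_[xs,ys],62)[:,:2]; print(P.mean(0),cv2.minAreaRect(P.astype(np.float32)))
st=ctrl.get_state(); T=R.from_quat(st['ee_rot']); print(st['tool_pos'],T.as_euler('xyz',degrees=True))
x=T.apply([1,0,0]); print('tool x yaw',np.degrees(np.arctan2(x[1],x[0])),'d tool',T.inv().apply(np.array([515.2,230.3,100])-st['tool_pos']))
E
```

```text
[514.91008243 230.17165017] ((514.413330078125, 229.21185302734375), (63.54183578491211, 35.44746780395508), 75.06267547607422)
[515.25263152 230.38683795] ((514.9852294921875, 229.49664306640625), (64.06778717041016, 36.678321838378906), 75.17163848876953)
[531.24463658 154.22561555 219.8071817 ] [-1.79998361e+02 -3.48084286e-03  7.44123413e+01]
tool x yaw 74.41234131253348 d tool [ 68.95773355 -35.8932209  119.81239835]
```

Call:
move_arm(
  rows=[
    [[3.45,-1.79,0],[0,0,-0.005]],
    [[3.45,-1.8,0],[0,0,-0.005]],
    [[0,0,2.5],[0,0,0]],
    [[0,0,2.5],[0,0,0]],
    [[0,0,2.5],[0,0,0]],
    [[0,0,2.0],[0,0,0]],
    [[0,0,1.5],[0,0,0]],
    [[0,0,0.9],[0,0,0]],
    [[0,0,0],[0,0,0]],
    [[0,0,0],[0,0,0]],
    [[0,0,0],[0,0,0]],
  ],
)

```text
time_s: 7.35
tool_pos: [515.6, 229.7, 101.3]
ee_rot: [0.794, 0.608, 0.001, 0.0]
contact_force: [0.8, -0.7, -0.5]
gripper_width: 88.0
grasp_force: 0.0
```

Call:
move_arm(
  rows=[
    [[0,0,0],[0,0,0]],
    [[0,0,0],[0,0,0]],
    [[0,0,0],[0,0,0]],
    [[0,0,0],[0,0,0]],
    [[0,0,0],[0,0,0]],
    [[0,0,0],[0,0,0]],
    [[0,0,0],[0,0,0]],
    [[0,0,0],[0,0,0]],
  ],
  grip=0,
  newtons=25,
)

```text
time_s: 8.35
tool_pos: [515.4, 229.7, 100.7]
ee_rot: [0.794, 0.608, -0.0, -0.0]
contact_force: [-0.3, 0.8, 0.5]
gripper_width: 35.7
grasp_force: 25.0
```

Call:
move_arm(
  rows=[
    [[0,0,-0.8],[0,0,0]],
    [[0,0,-1],[0,0,0]],
    [[0,0,-1],[0,0,0]],
    [[0,0,-1],[0,0,0]],
    [[0,0,-1.5],[0,0,0]],
    [[0,0,-2],[0,0,0]],
    [[0,0,-1.5],[0,0,0]],
    [[0,0,-1.2],[0,0,0]],
    [[0,0,0],[0,0,0]],
    [[0,0,0],[0,0,0]],
    [[0,0,0],[0,0,0]],
  ],
)

```text
time_s: 9.72
tool_pos: [515.2, 229.6, 200.1]
ee_rot: [0.794, 0.608, -0.001, -0.0]
contact_force: [-0.4, -0.1, -2.2]
gripper_width: 35.7
grasp_force: 25.0
```

```bash
python3 - <<'E'
from h import *
w=snap('wrist','wc')['pixels']; a=snap('scene','sc'); b=snap('side','si'); 
from bench import ctrl
t=ctrl.get_state()['tool_pos']; print(t)
def crop(s):
    u,v=proj(s,t-[0,0,50])[0].astype(int); print(u,v); u=max(u-50,0);v=max(v-37,0); return cv2.resize(s['pixels'][v:v+75,u:u+100],(400,300),interpolation=cv2.INTER_CUBIC)
im=np.vstack([np.hstack([cv2.resize(w,(400,300),interpolation=cv2.INTER_AREA),cv2.resize(w[150:384-60,150:362],(400,300))]),np.hstack([crop(a),crop(b)])])
cv2.imwrite('pics/c3.png',cv2.cvtColor(im,cv2.COLOR_RGB2BGR))
E
```

```text
[515.29656405 229.67248808 200.38135895]
330 135
266 111
```

View pics/c3.png

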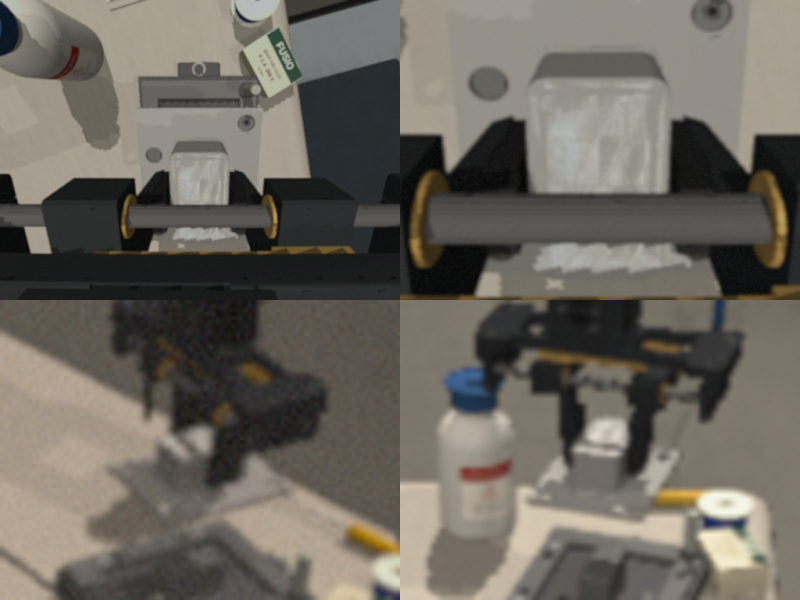

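The cover is held and lifted clear of the die. The wrist view shows hole 3 at about (197,198) and hole 0 at about (316,157) full-size pixels, with the far flange edge free. I'll measure how it sits in the hand.

```bash
cat >> h.py <<'E'
def inhand(s,t,q,g0=((315.9,157),(197.2,198.1)),ztop=None,save=None):
    T=R.from_quat(q); C=cloud(s); L=T.inv().apply((C.reshape(-1,3)-t)).reshape(C.shape)
    m=(abs(L[...,2]-70)<8)&(abs(L[...,1])>22)&(abs(L[...,1])<43)&(L[...,0]>15)&(L[...,0]<53)
    A=np.c_[L[m][:,:2],np.ones(m.sum())]; c=np.linalg.lstsq(A,L[m][:,2],rcond=None)[0]
    print('flange n',m.sum(),'tilt',c[:2].round(4),'tool z',c[2].round(2))
    g=cv2.medianBlur(cv2.cvtColor(s['pixels'],cv2.COLOR_RGB2GRAY),3).astype(int); out=[]
    zw=t[2]-70.5 if ztop is None else ztop
    for u,v in g0:
        u,v=int(round(u)),int(round(v)); r=16; p=g[v-r:v+r+1,u-r:u+r+1]
        med=np.median(p); b=(p<med-7).astype(np.uint8); b=cv2.morphologyEx(b,cv2.MORPH_CLOSE,np.ones((3,3)))
        n,lab,st,ce=cv2.connectedComponentsWithStats(b); l=np.bincount(lab[r-3:r+4,r-3:r+4][b[r-3:r+4,r-3:r+4]>0]).argmax()
        cn=max(cv2.findContours((lab==l).astype(np.uint8),0,1)[0],key=cv2.contourArea); h=cv2.convexHull(cn).reshape(-1,2)+[u-r,v-r]
        P=T.inv().apply(plane(s,h,zw)-t)[:,:2]; (cx,cy),(w,hh),an=cv2.fitEllipse(P.astype(np.float32))
        print('hole',(cx,cy),'diam',w,hh,st[l]); out.append((cx,cy))
    out=np.array(out); d=out[0]-out[1]; # cover x->tool y, cover y->tool x
    a=np.arctan2(d[1],d[0])-np.arctan2(68,24); # in tool frame (z down) 
    Q=np.array([[44,34],[20,-34.]]); M=np.array([[np.cos(a),-np.sin(a)],[np.sin(a),np.cos(a)]])
    ctr=(out-Q@M.T).mean(0); print('len',np.linalg.norm(d),'exp',np.hypot(68,24),'turn tool z deg',np.degrees(a),'centre tool xy',ctr)
    return a,ctr
E
python3 - <<'E'
from h import *
from bench import ctrl
st=ctrl.get_state(); s=load('wc'); inhand(s,st['tool_pos'],st['ee_rot'])
print(st['tool_pos'],R.from_quat(st['ee_rot']).as_euler('xyz',degrees=True))
E
```

```text
flange n 4196 tilt [-0.0025  0.0001] tool z 70.64
hole (43.35374450683594, 33.7018928527832) diam 13.176179885864258 15.496593475341797 [  3   5  24  28 454]
hole (20.040447235107422, -34.34864044189453) diam 13.250360488891602 13.423239707946777 [  4   6  23  22 398]
len 71.9331975611402 exp 72.11102550927978 turn tool z deg 0.5291893673635991 centre tool xy [-0.30153925 -0.61892469]
[515.29656405 229.67248808 200.38135895] [-1.79962653e+02  1.76582222e-02  7.49273404e+01]
```

Call:
move_arm(
  rows=[
    [[-2,0.56,0],[0,0,0]],
    [[-4,1.12,0],[0,0,0]],
    [[-4.3,1.18,0],[0,0,0]],
    [[-4.3,1.18,0],[0,0,0]],
    [[-4.3,1.18,0],[0,0,0]],
    [[-4.3,1.18,0],[0,0,0]],
    [[-4.3,1.18,0],[0,0,0]],
    [[-4.3,1.18,0],[0,0,0]],
    [[-4,1.12,0],[0,0,0]],
    [[-3,0.84,0],[0,0,0]],
    [[-1.7,0.5,0],[0,0,0]],
  ],
)

```text
time_s: 11.25
tool_pos: [517.8, -192.6, 200.7]
ee_rot: [0.794, 0.608, -0.0, -0.0]
contact_force: [-1.1, 1.5, -1.6]
gripper_width: 35.7
grasp_force: 25.0
```

Call:
move_arm(
  rows=[
    [[0,0,0],[0,0,-0.053]],
    [[0,0,0],[0,0,-0.053]],
    [[0,0,0],[0,0,0]],
    [[0,0,0],[0,0,0]],
    [[0,0,0],[0,0,0]],
    [[0,0,0],[0,0,0]],
  ],
)

```text
time_s: 12.0
tool_pos: [518.4, -190.5, 200.8]
ee_rot: [0.76, 0.649, 0.0, -0.0]
contact_force: [-0.1, -0.6, -2.8]
gripper_width: 35.7
grasp_force: 25.0
```

```bash
python3 - <<'E'
from h import *
from bench import ctrl
s=snap('wrist','wp'); st=ctrl.get_state(); t=st['tool_pos']; T=R.from_quat(st['ee_rot'])
a,c=inhand(s,t,st['ee_rot'])
x=T.apply([1,0,0]); yaw=np.degrees(np.arctan2(x[1],x[0])); print(t,'yaw',yaw,T.as_matrix()[2])
C=t+T.apply([c[0],c[1],74.6]); print('cover centre',C,'need tool',T.inv().apply(np.array([518.4,-190.55,78])-C),'cover yaw',yaw-90-np.degrees(a))
a=snap('scene','sc2'); b=snap('side','si2')
def crop(s):
    u,v=proj(s,t-[0,0,80])[0].astype(int); u=max(u-40,0);v=max(v-30,0); return cv2.resize(s['pixels'][v:v+60,u:u+80],(400,300),interpolation=cv2.INTER_CUBIC)
w=s['pixels']
im=np.vstack([np.hstack([cv2.resize(w,(400,300),interpolation=cv2.INTER_AREA),cv2.resize(w[120:300,130:370],(400,300))]),np.hstack([crop(a),crop(b)])])
cv2.imwrite('pics/c4.png',cv2.cvtColor(im,cv2.COLOR_RGB2BGR))
E
```

```text
flange n 4192 tilt [-0.0029 -0.0003] tool z 70.34Traceback (most recent call last):
  File "<stdin>", line 4, in <module>
  File "h.py", line 55, in inhand
    n,lab,st,ce=cv2.connectedComponentsWithStats(b); l=np.bincount(lab[r-3:r+4,r-3:r+4][b[r-3:r+4,r-3:r+4]>0]).argmax()
                                                       ~~~~~~~~~~~~~~~~~~~~~~~~~~~~~~~~~~~~~~~~~~~~~~~~~~~~~~~~~~~~~~^^
ValueError: attempt to get argmax of an empty sequence
```

```bash
python3 - <<'E'
from h import *
from bench import ctrl
s=load('wp'); st=ctrl.get_state(); t=st['tool_pos']; T=R.from_quat(st['ee_rot'])
x=T.apply([1,0,0]); print(t,'yaw',np.degrees(np.arctan2(x[1],x[0])))
a=snap('scene','sc2'); b=snap('side','si2')
def crop(s):
    u,v=proj(s,t-[0,0,80])[0].astype(int); u=max(u-40,0);v=max(v-30,0); print(u,v); return cv2.resize(s['pixels'][v:v+60,u:u+80],(400,300),interpolation=cv2.INTER_CUBIC)
w=s['pixels']
im=np.vstack([np.hstack([cv2.resize(w,(400,300),interpolation=cv2.INTER_AREA),cv2.resize(w[120:300,130:370],(400,300))]),np.hstack([crop(a),crop(b)])])
cv2.imwrite('pics/c4.png',cv2.cvtColor(im,cv2.COLOR_RGB2BGR))
E
```

```text
[ 518.40682709 -190.51277213  200.7436714 ] yaw 80.99736337266191
180 170
220 179
```

View pics/c4.png

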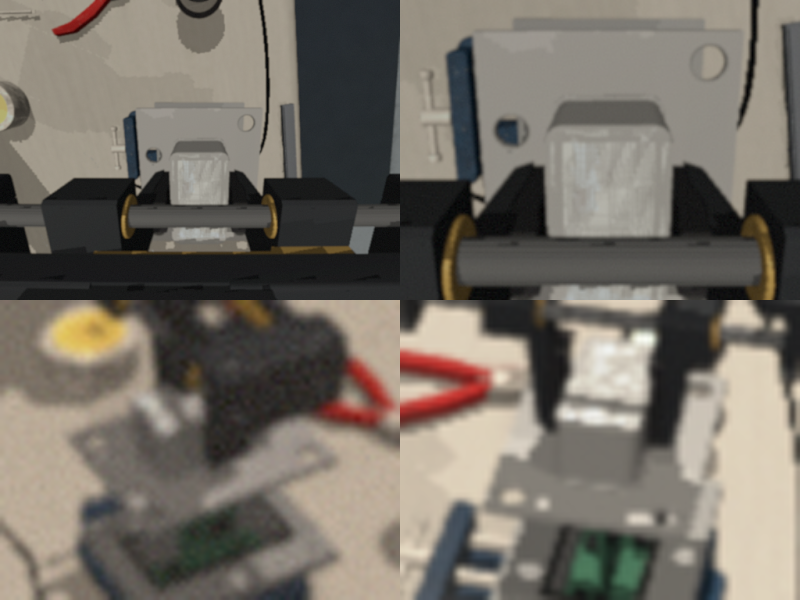

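The cover is above the housing, oriented the right way round, and clear of it in both views. Now I'll lower it slowly to the hover.

Call:
move_arm(
  rows=[
    [[0.02,0.04,0.6],[0,0,0]],
    [[0,0,0.8],[0,0,0]],
    [[0,0,0.8],[0,0,0]],
    [[0,0,0.8],[0,0,0]],
    [[0,0,0.6],[0,0,0]],
    [[0,0,0.5],[0,0,0]],
    [[0,0,0.4],[0,0,0]],
    [[0,0,0.3],[0,0,0]],
    [[0,0,0],[0,0,0]],
    [[0,0,0],[0,0,0]],
    [[0,0,0],[0,0,0]],
    [[0,0,0],[0,0,0]],
  ],
)

```text
time_s: 13.65
tool_pos: [518.9, -190.4, 152.9]
ee_rot: [0.76, 0.649, 0.0, 0.0]
contact_force: [-0.3, -1.3, -2.0]
gripper_width: 35.6
grasp_force: 25.0
```

```bash
python3 - <<'E'
from h import *
from bench import ctrl
s=snap('wrist','wf'); st=ctrl.get_state(); t=st['tool_pos']; T=R.from_quat(st['ee_rot'])
x=T.apply([1,0,0]); print(t,'yaw',np.degrees(np.arctan2(x[1],x[0])))
b=snap('side','sf'); w=s['pixels']
for h in((44,34),(20,-34)):print('hole top expected',proj(s,t+T.apply([h[0]-.2,h[1]-.45,70.5])))
th=lambda p:np.array([518.4,-190.55])+R.from_euler('z',-9,degrees=True).as_matrix()[:2,:2]@p
for p in((34,44),(-34,20)): print('thread expected',proj(s,[*th(np.array(p)),66]))
u,v=proj(b,t-[0,0,75])[0].astype(int)-[40,30]
im=np.vstack([np.hstack([cv2.resize(w[130:190,280:360],(400,300),interpolation=cv2.INTER_CUBIC),cv2.resize(w[170:230,160:240],(400,300),interpolation=cv2.INTER_CUBIC)]),np.hstack([cv2.resize(w,(400,300)),cv2.resize(b['pixels'][v:v+60,u:u+80],(400,300),interpolation=cv2.INTER_CUBIC)])])
cv2.imwrite('pics/c5.png',cv2.cvtColor(im,cv2.COLOR_RGB2BGR))
E
```

```text
[ 518.84771722 -190.43763018  152.82864535] yaw 81.00268820338992
hole top expected [[314.47899813 158.02962264]]
hole top expected [[195.89601926 198.75954792]]
thread expected [[308.94997971 153.8798871 ]]
thread expected [[201.16858945 191.10971604]]
```

View pics/c5.png

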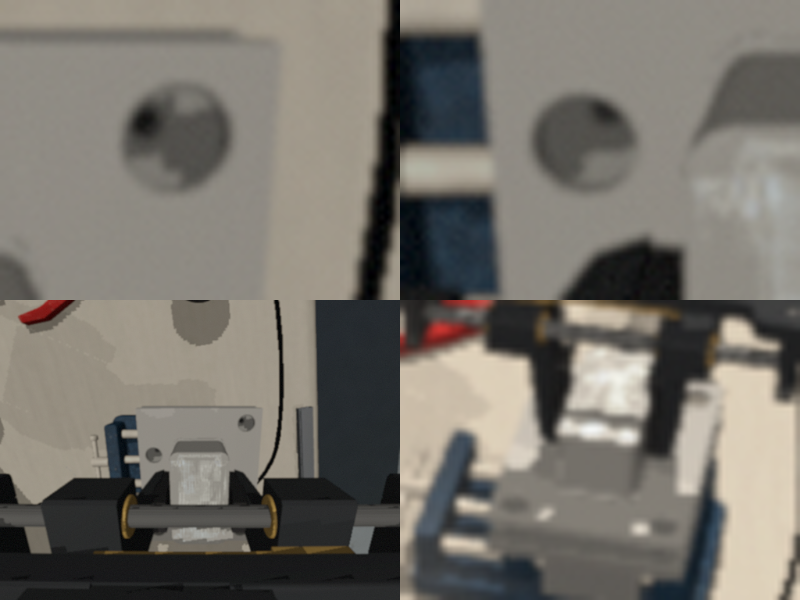

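In the wrist view, thread 0 shows at (309.4,154.0) and thread 3 at (201,192). The cover holes are centred at (315.4,157.4) and (197,198.4). All four are within about 1 px (roughly 0.6 mm) of where an aligned cover would put them, and the side view shows a clear gap, so I'm handing in.

```bash
python3 -c "
from bench import ctrl
print(ctrl.sign_off())"
```

```text
the job is handed in; nothing more can be done
None
```

The job is handed in: the gripper is holding the cover still and level about 1 cm above the gasket, right way round. Holes 0 and 3 measured within about 1 mm of their threads; the gripper hides holes 1 and 2, so those are inferred from the cover's measured pose.

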